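Lift the fluted canelé with the kitchen tongs

ROBOT

A 6-joint arm with a two-finger parallel gripper is mounted at the origin on the work surface. World frame = base frame: x ahead of the robot, y to its left, z up, the work surface at z = 0. Lengths are in m, angles in rad, forces in N, time in s.
With the tool pointing down it reaches from about 0.35 to 0.775 m from the base axis. Payload 5.5 kg.
Tool frame: the origin (TCP) lies midway between the tips of the shut fingers; the grasp point (between the pads) lies 19 mm behind it; z points along the fingers, y is the line along which they close (so a half turn about z gives the same grasp; the last joint's range is limited). The gripper opens to 85 mm and grips with 20 to 120 N. Pads are 22 mm wide; open, the fingers measure 114 mm over their backs; the gripper's body (76 mm by 85 mm) begins 54 mm behind the grasp point. The pads swing forward as they close: fully open they stand 13 mm farther back than shut.
Start: joints at [-1.358, 0.313, 0.046, 1.304, 0, 1.431], TCP at [0.199, -0.54, 0.231] pointing down, gripper open.
Joint ranges: [-2.76, 2.76], [-0.86, 1.69], [-1.03, 1.26], [-2.2, 2.34], [-1.47, 1.5], [-3.14, 3.14]. Speed limits (rad/s): [2.57, 2.57, 3.14, 3.14, 3.14, 3.14].

INTERFACE

Orientations are given as a unit quaternion [w, x, y, z].
In Python, from workcell import telemetry, imaging, env gives the robot as it stands. The module is installed in compiled form; this text tells all that it offers.
- The arm moves only by the tool step_arm, never from a script. Its argument "moves" is a list of rows, each a list of 3 entries, a list of its own where there are three numbers: the shift along the tool's x, y, z in mm, then the turn, a rotation vector about the tool's x, y, z in rad, then the finger opening in mm, from 0 to 85.4. A call has 1 to 8 rows; each row is the pose to reach, as a shift and turn from the pose commanded when the call began, along the tool's axes at that moment; what a row does not reach only later rows make up. A row lasts 1/12 s, in which the tool goes at most 41.7 mm and 7.16 degrees, less where a joint would pass 70% of its speed; a pose out of reach is approached as far as the arm can. A call with a gripper value outside its range is refused whole. The fingers move at their own pace and stop on an object; "grip_force" is the grip in N (left out, the last holds). Time passes only in rows, so rows that repeat a pose let the fingers close. It gives the time, the measured TCP pose, the force, the opening and the grip force at its end, in the units of the state.
- telemetry.get_state(): the state, without advancing time (a new reading comes with each control period).
- imaging.read_camera(name): name is "side" or "top" or "wrist"; returns the picture (420x560x3 uint8, red, green, blue); there is no depth.
- imaging.camera_params(name): a dict with "camera_matrix" (3x3 intrinsics, pixels), "D" ([k1, k2, p1, p2, k3] as OpenCV has them; the pictures are not rectified), "pose" (4x4, takes a point from camera to world coordinates). Camera axes: x right, y up, looking along -z (the intrinsics and any distortion apply to the point x, -y, -z); pixel columns grow to the right and rows downward; lengths in m; the calibration is good to about 2 mm. A picture is of the moment at which its call begins: read the wrist's pose just before it. camera_params takes no time and is no camera call; for the wrist camera it gives the pose at the moment of the call.
- env.hand_in(): hands the job in; it is judged then, once.
The state is a dict: "clock": time; "joint_pos": joint angles; "qvel": joint speeds; "tau": joint torques, N m; "tcp_pos": TCP position; "orientation": TCP orientation; "wrist_force": force on the tool from outside, world axes, zero at the start; "ft_torque": the same for the moment, N m; "finger_gap": finger opening in m; "grip_force": force on a finger pad.
Only numpy, scipy, OpenCV 4.12 (cv2) and the standard library are available. Lean on these libraries where they do the work, as an engineer would, in place of code of your own. Each camera call takes 0.05 s, during which the arm holds its last target. There are 200 camera calls.

TASK

Pick up the kitchen tongs from their tray, close them gently round the canelé (the small fluted, upright pastry) on the marble slab and lift it off, without crushing it, without the gripper itself touching any pastry, and leaving the other two pastries and everything else on the counter where they stand. Finish still holding: keep the canelé upright and still between the jaws of the tongs, a good hand's breadth (about 12 cm) above the counter, while a colleague fetches the plate; do not put it down or let go.

Things in the scene. Friction and masses are not known exactly. Their poses are not given: they have to be found in the camera images.
- tongs: Stainless kitchen tongs, 265 mm long, 110 g, loose, lying in the tray on the edges of their two arms, which spread sideways. Origin: hinge axis at the back end, level with the underside; x along the middle line from hinge to jaws, y to the left arm, z up. A 29 mm hanging loop lies behind the hinge. Arms: steel strips 3 mm thick, 22 mm tall (z 0 to 22 mm). The linkage makes both arms move evenly.
- tongs_grip (a point): Grip point of the tongs, by their balance point: on the middle line, 115 mm ahead of the hinge, 11 mm above the underside. Fingers go down one on each outer side of the arms and squeeze. Outer width here 64 mm sprung open, 38 mm holding the canelé (sides then parallel). The spring pushes each finger with 7 N open, 9.5 N at 38 mm. 1 mm less here is 1.8 mm less at the jaws.
- tongs_left: Left arm of the tongs (+y side): origin as the tongs; its yaw relative to the tongs is 0 fully open, -0.19 rad fully closed (about -0.11 holding the canelé). It carries the left jaw, a shallow cup 46 mm long (189 to 235 mm from the hinge), 24 mm tall, hollow side towards the other jaw.
- tongs_right: Right arm of the tongs (-y side), mirror image of the left one; its yaw relative to the tongs goes from 0 (open) to +0.19 rad (closed).
- jaw_left (a point): Middle of the left jaw's inner face (bottom of its cup), 212 mm ahead of the hinge, 12 mm above the tongs' underside. The two jaw points are about 90 mm apart when open; their midpoint is where the item should be when the jaws close.
- jaw_right (a point): The same point of the right jaw.
- canele: The canelé to lift: small upright pastry with twelve vertical flutes, a slim truncated cone 46 mm high, 47 mm across at its foot, 43 mm for the jaws at half height, 42 mm at the top, 40 to 85 g, rigid, dark baked brown. Origin: centre of its underside. More than 25 N from a jaw crushes it (squeezing the arms with F newtons at the grip point gives about 0.55 x (F - 9.5) N at each jaw).
- slab: White marble serving slab, fixed, 115 x 285 x 18 mm (x, y, z), pastries on its top. Origin: centre of its underside on the counter. The three pastries stand in a row along its y axis, 85 mm apart (each within 5 mm), in any order; the jaws fit between them with the tongs lying along the slab's x axis.
- tray: Low dark wooden tray, fixed, 290 x 180 mm, floor 5 mm above the counter, rim 11 mm high and 5 mm thick, in which the tongs lie lengthways along its x axis. Origin: centre of its underside. In the counter's far right corner, 10 cm and more beyond the tray's far right corner, stands a fixed hand grinder 265 mm tall: keep clear of it.
- brioche: Small round brioche with a topknot, 50 mm across and 50 mm high, loose on the slab; leave alone. Origin: centre of its underside.
- financier: Flat oblong almond cake 62 x 34 x 22 mm, loose on the slab; leave alone. Origin: centre of its underside; x along its length.
- tumbler_a: Amber glass tumbler, 62 mm across, 75 mm high, standing beyond the gap between tray and slab; leave alone. Origin: centre of its underside.
- tumbler_b: The same kind of tumbler, standing to the left of the slab; leave alone. Origin: centre of its underside.
- ibrik: Copper-bottomed ibrik, 95 mm across and 90 mm high, with a 130 mm wooden handle rising away from the robot (x of its frame) to 133 mm above the counter, standing beyond the slab; leave alone. Origin: centre of its underside.
- tamper: Tamper, steel foot 58 mm across, dark horn handle, 94 mm tall, standing in a round aluminium cradle (90 mm square base, fixed) beyond the tray; leave alone. Origin: centre of its underside, 10 mm above the counter.
- sugar_bowl: White china sugar bowl, 84 mm across, 45 mm high, left of and nearer to the robot than the slab; leave alone. Origin: centre of its underside.
Things that resemble listed ones, but are neither listed nor needed, are in the scene too. What is shaped like the canele but turquoise is not meant.

How it is judged:
By the outcome, as a careful person would: the job done as asked, in the order asked, and still so for the second after the job is handed in, while the arm keeps its last pose, push and grip.
It also fails if it takes over 45 s, if anything falls off the work surface, if the arm or the gripper's body presses on something with over 40 N, if the wrist force passes 120 N, or if a joint passes its speed limit or range.

## Working session

There is one attempt and no reset: what is moved stays moved. The work goes in short steps, Python scripts to look and compute and a tool call to move; the robot and the scene stay as the last step left them, time stands still between calls to the robot, and variables do not carry over. Pictures are saved under pics/ and viewed, at most 10 in all, crops included, and the job is handed in when it is done.

Besides the shell and the picture viewer there is one more tool, called after ">>>" in YAML: its name, and indented under it one key for each argument. step_arm: Moves the arm, as the interface text tells. Its arguments: {"type":"object","properties":{"moves":{"type":"array"},"grip_force":{"type":"number"}},"required":["moves"]}

```bash
mkdir -p pics
cat > h.py <<'E'
import numpy as np, cv2
from workcell import telemetry, imaging, env
def snap(name,fn=None):
    p=imaging.camera_params(name); im=imaging.read_camera(name)
    if fn: cv2.imwrite('pics/'+fn+'.png',im[:,:,::-1])
    return im,p
def ray(p,uv):
    K=np.array(p['camera_matrix'],float);D=np.array(p['D'],float)
    n=cv2.undistortPoints(np.array(uv,float).reshape(-1,1,2),K,D).reshape(-1,2)
    T=np.array(p['pose']); d=np.c_[n[:,0],-n[:,1],-np.ones(len(n))]@T[:3,:3].T
    return T[:3,3],d/np.linalg.norm(d,axis=1)[:,None]
def plane(p,uv,z):
    o,d=ray(p,uv); return o+d*((z-o[2])/d[:,2])[:,None]
def tri(p1,uv1,p2,uv2):
    o1,d1=ray(p1,[uv1]);o2,d2=ray(p2,[uv2]);A=np.c_[d1[0],-d2[0]]
    s=np.linalg.lstsq(A,o2-o1,rcond=None)[0]; a=o1+s[0]*d1[0];b=o2+s[1]*d2[0]
    return (a+b)/2,np.linalg.norm(a-b)
def proj(p,X):
    T=np.linalg.inv(np.array(p['pose']));c=np.atleast_2d(X)@T[:3,:3].T+T[:3,3]
    c=c*[1,-1,-1]
    return cv2.projectPoints(c,np.zeros(3),np.zeros(3),np.array(p['camera_matrix'],float),np.array(p['D'],float))[0].reshape(-1,2)
E
python3 - <<'E'
from h import *
for n in('top','side','wrist'):
    im,p=snap(n,n+'0'); print(n,np.round(p['pose'],3).tolist(),np.round(p['camera_matrix'],1).tolist(),p['D'])
s=telemetry.get_state(); print(s)
E
```

```text
top [[0.024, 0.991, -0.135, 0.435], [-1.0, 0.022, -0.017, 0.064], [-0.014, 0.135, 0.991, 1.135], [0.0, 0.0, 0.0, 1.0]] [[453.9, 0.0, 279.8], [0.0, 453.9, 211.6], [0.0, 0.0, 1.0]] [0.01441917 0.         0.         0.         0.        ]
side [[-0.852, 0.406, -0.331, 0.194], [-0.523, -0.648, 0.553, 0.716], [0.01, 0.644, 0.765, 0.913], [0.0, 0.0, 0.0, 1.0]] [[481.3, 0.0, 276.1], [0.0, 481.3, 204.4], [0.0, 0.0, 1.0]] [0.02877632 0.         0.         0.         0.        ]
wrist [[0.345, 0.886, 0.308, 0.277], [-0.938, 0.327, 0.112, -0.511], [-0.001, -0.328, 0.945, 0.373], [0.0, 0.0, 0.0, 1.0]] [[356.9, 0.0, 286.4], [0.0, 356.9, 214.1], [0.0, 0.0, 1.0]] [-0.06474763  0.          0.          0.          0.        ]
{'clock': 0.15, 'joint_pos': array([-1.35759915e+00,  3.13845724e-01,  4.52822568e-02,  1.30361452e+00,
        4.18607435e-05,  1.43120687e+00]), 'qvel': array([ 0.00105443, -0.00202694,  0.00250775, -0.00021277, -0.00022303,
       -0.00154378]), 'tau': array([ 2.16191569e-03, -4.81066132e+01,  2.98815215e+01,  1.39706672e-02,
       -4.65346375e-05,  5.85543134e-06]), 'tcp_pos': array([ 0.19860093, -0.53922307,  0.23062089]), 'orientation': array([-6.91133162e-04,  9.84482763e-01,  1.75479948e-01, -4.50330744e-06]), 'wrist_force': array([ 0.18923413, -0.87236745,  0.4246451 ]), 'ft_torque': array([0.03321619, 0.04613908, 0.07057878]), 'grip_force': 0.0, 'finger_gap': 0.08544779669378079}
```

View pics/top0.png

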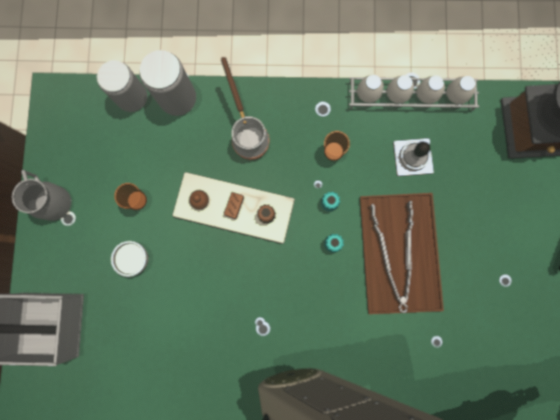

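View pics/side0.png

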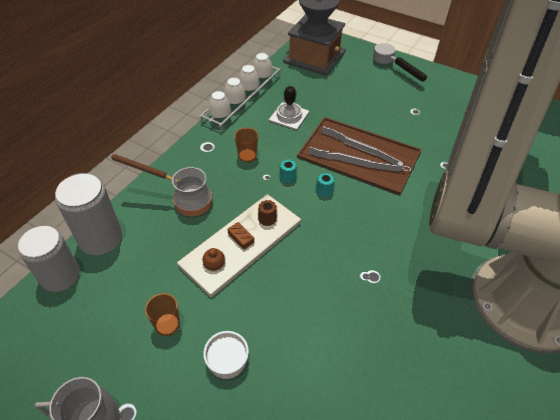

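Top view: the tongs lie in the tray, with hinge loop at (404,305) and jaws at (374,210) and (410,208). The slab is centred near (234,207).

Candidates for the canelé:
- Dark fluted brown cylinder, top (266,213), side (267,211).
- Brioche with topknot, top (199,199), side (213,258).
- Turquoise look-alikes, top (331,201) and (335,243).

I choose the one at (266,213) and check it in a close crop.

Run:
```python
from h import *
t=cv2.imread('pics/top0.png');s=cv2.imread('pics/side0.png')
a=cv2.resize(t[165:255,165:305],(400,257),interpolation=cv2.INTER_CUBIC)
b=cv2.resize(s[190:300,170:310],(400,314),interpolation=cv2.INTER_CUBIC)
c=cv2.resize(t[190:320,355:445],(395,571),interpolation=cv2.INTER_CUBIC)
l=np.vstack([a,b]);cv2.imwrite('pics/crop1.png',np.hstack([l,c]))
pt=imaging.camera_params('top');ps=imaging.camera_params('side')
# masks
hs=cv2.cvtColor(t,cv2.COLOR_BGR2HSV)
def comps(m,roi,mn=20):
    x0,y0,x1,y1=roi;k=np.zeros_like(m);k[y0:y1,x0:x1]=m[y0:y1,x0:x1]
    return [c for c in cv2.findContours(k,cv2.RETR_EXTERNAL,cv2.CHAIN_APPROX_NONE)[0] if cv2.contourArea(c)>mn]
m=((hs[...,2]>120)&(hs[...,1]<90)).astype(np.uint8)
for c in comps(m,(165,165,305,255),500):
    h=cv2.convexHull(c); r=cv2.minAreaRect(h);print('slab rect',r); q=cv2.boxPoints(r);print(plane(pt,q,.018).round(4))
m=((hs[...,1]<70)&(hs[...,2]>90)).astype(np.uint8)
for c in comps(m,(362,196,440,316),10):
    r=cv2.minAreaRect(c);print('tongs',cv2.contourArea(c),cv2.boundingRect(c));
    ys=c[:,0,1]
    for y in range(ys.min(),ys.max(),8):
        row=np.where(m[y,362:440])[0]+362; print(y,row)
```

```text
slab rect ((234.49996948242188, 209.49996948242188), (138.99996948242188, 88.99998474121094), 0.0)
[[0.4756 0.3633 0.018 ]
 [0.6994 0.3763 0.018 ]
 [0.7067 0.0255 0.018 ]
 [0.4835 0.0217 0.018 ]]
tongs 765.5 (367, 201, 73, 115)
201 [409 410 411 433 434]
209 [372 373 374 410 411 412 434 435]
217 [373 374 375 410 411 412 435 436]
225 [374 375 376 377 409 410 411 412 436]
233 [378 379 380 381 382 406 407 408 409 410 411 436 437]
241 [362 380 381 382 383 384 407 408 409 410 411 437 438]
249 [382 383 384 385 386 406 407 408 409 410 438 439]
257 [384 385 386 387 388 406 407 408 409 410 411 439]
265 [386 387 388 389 390 406 407 408 409 410 411 439]
273 [388 389 390 391 408 409 410 411]
281 [391 392 393 407 408 409 410]
289 [394 395 396 406 407 408 409]
297 [397 398 399 400 401 402 403 404 405 406 407 408]
305 [399 400 401 402 403 404 405 406]
313 [367 389 390 391 392 393 394 395 396 397 398 399 400 401 402 403 404 405
 406 407 408 409 410 411 412 413 414 415 416]
tongs 39.0 (433, 196, 7, 72)
196 [433]
204 [371 372 373 409 410 411 434]
212 [372 373 374 375 410 411 412 413 434 435]
220 [374 375 376 377 409 410 411 412 435 436]
228 [375 376 377 378 409 410 411 436]
236 [379 380 381 382 383 406 407 408 409 410 411 437]
244 [362 381 382 383 384 385 407 408 409 410 411 437 438]
252 [383 384 385 386 387 406 407 408 409 410 438 439]
260 [385 386 387 388 406 407 408 409 410 411 439]
```

View pics/crop1.png

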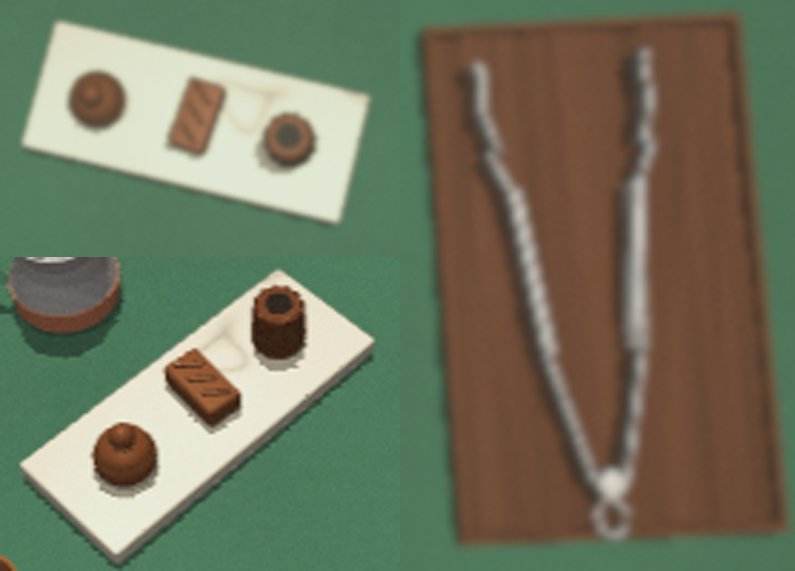

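The crop confirms it. The fluted cylinder with a dimple at top (266.5,212.3) and side (268,206) is the canelé, the brioche with topknot is at the far end, and the financier is between them. The tongs hinge is near (403,300.5), with jaw tips near (372.5,204) and (410.5,201.5).

Run:
```python
from h import *
t=cv2.imread('pics/top0.png');s=cv2.imread('pics/side0.png')
pt=imaging.camera_params('top');ps=imaging.camera_params('side')
print('canele top',tri(pt,(266.5,212.3),ps,(268,205.8)))
print('hinge/jaw tips top plane .028',plane(pt,[(403.1,300.5),(372.5,204),(410.4,201.4)],.028).round(4))
def hsv(i): return cv2.cvtColor(i,cv2.COLOR_BGR2HSV)
# slab corners by white-ish mask against green, largest blob
for n,im,p in(('top',t,pt),('side',s,ps)):
    h=hsv(im); x0,y0,x1,y1=(168,168,300,248) if n=='top' else (172,190,306,296)
    m=np.zeros(im.shape[:2],np.uint8); m[y0:y1,x0:x1]=((im.min(2)>120))[y0:y1,x0:x1]*255
    m=cv2.morphologyEx(m,cv2.MORPH_OPEN,np.ones((3,3)))
    c=max(cv2.findContours(m,cv2.RETR_EXTERNAL,cv2.CHAIN_APPROX_NONE)[0],key=cv2.contourArea)
    q=cv2.approxPolyDP(cv2.convexHull(c),4,True)[:,0]; print(n,q.tolist());print(plane(p,q,.018).round(4))
    m=np.zeros(im.shape[:2],np.uint8); m[y0:y1,x0:x1]=((im.max(2)<110)&((im[...,2]>im[...,1]*1.1)))[y0:y1,x0:x1]*255
    for c in cv2.findContours(m,cv2.RETR_EXTERNAL,cv2.CHAIN_APPROX_NONE)[0]:
        if cv2.contourArea(c)>60: print(' blob',cv2.minAreaRect(c),cv2.contourArea(c))
# grip arms: bright row profile in top, side arm ends
y0,x0=120,300; c=s[110:180,300:420]; 
print('side tongs proj pred', proj(ps,plane(pt,[(403.1,300.5),(372.5,204),(410.4,201.4)],.028)).round(1))
m=((hsv(s)[...,1]<70)&(hsv(s)[...,2]>90)).astype(np.uint8); k=np.zeros_like(m);k[122:176,302:415]=m[122:176,302:415]
for c in cv2.findContours(k,cv2.RETR_EXTERNAL,cv2.CHAIN_APPROX_NONE)[0]:
    if cv2.contourArea(c)>15: c=c[:,0];print('side comp',c[c[:,0].argmin()],c[c[:,0].argmax()],c[c[:,1].argmin()])
```

```text
canele top (array([0.57731166, 0.11391505, 0.06130174]), np.float64(0.0031007825076130296))
hinge/jaw tips top plane .028 [[ 0.3782 -0.2158  0.028 ]
 [ 0.6095 -0.1441  0.028 ]
 [ 0.618  -0.2367  0.028 ]]
top [[183, 174], [293, 198], [284, 241], [174, 216]]
[[0.6772 0.3296 0.018 ]
 [0.622  0.0515 0.018 ]
 [0.5142 0.0715 0.018 ]
 [0.5702 0.3464 0.018 ]]
 blob ((198.5, 202.0), (12.0, 17.0), 90.0) 79.0
side [[299, 218], [211, 293], [178, 264], [265, 195]]
[[0.5126 0.0758 0.018 ]
 [0.5694 0.3484 0.018 ]
 [0.6738 0.3285 0.018 ]
 [0.62   0.0573 0.018 ]]
 blob ((213.7449951171875, 262.1819763183594), (15.737460136413574, 21.679155349731445), 74.47589111328125) 162.0
 blob ((239.211181640625, 240.52760314941406), (27.772686004638672, 13.219645500183105), 17.744670867919922) 99.5
 blob ((267.0, 216.5), (17.0, 18.0), 90.0) 218.0
 blob ((193.86111450195312, 209.1998748779297), (13.509212493896484, 36.483123779296875), 82.09283447265625) 145.0
side tongs proj pred [[399.9 162.6]
 [308.6 146.2]
 [322.1 125.7]]
side comp [309 147] [410 170] [323 126]
```

>>> step_arm:
  moves:
    - [[391, -214, 0], [0, 0, 0.246], 85]
    - [[391, -214, 0], [0, 0, 0.246], 85]
    - [[391, -214, 0], [0, 0, 0.246], 85]
    - [[391, -214, 0], [0, 0, 0.246], 85]
    - [[391, -214, 0], [0, 0, 0.246], 85]
    - [[391, -214, 0], [0, 0, 0.246], 85]
    - [[391, -214, 0], [0, 0, 0.246], 85]
    - [[391, -214, 0], [0, 0, 0.246], 85]
  grip_force: 20

```text
clock: 0.82
tcp_pos: [0.4175, -0.2879, 0.2312]
orientation: [0.0, 0.999, 0.053, -0.0]
wrist_force: [0.1, 0.0, 0.1]
finger_gap: 0.0851
grip_force: 0.0
```

Run:
```python
from h import *
import pickle
imaging.read_camera('wrist');imaging.read_camera('wrist')
im,p=snap('wrist','w1');pickle.dump(p,open('w1.pkl','wb'))
s=telemetry.get_state();T=s['tcp_pos'];q=s['orientation'];yaw=2*np.arctan2(q[2],q[1]);print(T,yaw)
c,sn=np.cos(yaw),np.sin(yaw);d=np.array([.492,-.2035])-T[:2]
print('shift mm',1e3*np.array([d@[c,sn],d@[sn,-c]]),'turn',yaw-.107)
print(proj(p,[[.378,-.216,.028],[.6095,-.1441,.028],[.618,-.2367,.028]]))
```

```text
[ 0.41811223 -0.28717355  0.23116488] 0.11279690667776646
shift mm [ 82.83634394 -74.82517039] turn 0.0057969066777664585
[[214.37964864 211.82742578]
 [146.31703608 -54.20504154]
 [255.68383849 -54.41009952]]
```

View pics/w1.png

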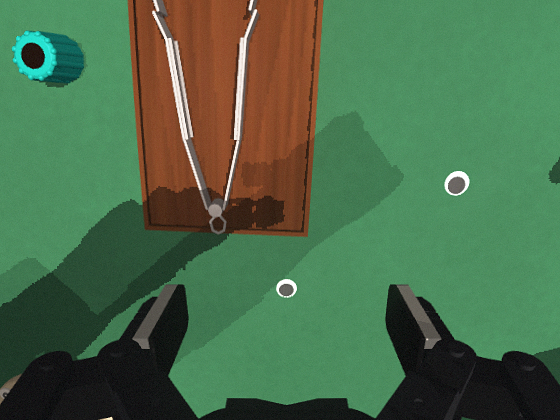

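The wrist view shows the hinge at (215,212), as predicted, and the arm grips running up to (167,40) and (249,40). The fingers are open at the bottom. I continue to above the grip point.

>>> step_arm:
  moves:
    - [[41, -37, 0], [0, 0, 0.005], 85]
    - [[83, -75, 0], [0, 0, 0.005], 85]
    - [[83, -75, 0], [0, 0, 0.005], 85]
    - [[83, -75, 0], [0, 0, 0.005], 85]

```text
clock: 1.3
tcp_pos: [0.4931, -0.2043, 0.2309]
orientation: [-0.0, 0.999, 0.052, 0.0]
wrist_force: [0.2, 0.1, -0.2]
finger_gap: 0.0849
grip_force: 0.0
```

Run:
```python
from h import *
import pickle
imaging.read_camera('wrist')
im,p=snap('wrist','w2');pickle.dump(p,open('w2.pkl','wb'))
s=telemetry.get_state();print(s['tcp_pos'],2*np.arctan2(s['orientation'][2],s['orientation'][1]),s['clock'])
```

```text
[ 0.49102626 -0.2067347   0.23088557] 0.10242226316690248 1.4
```

View pics/w2.png

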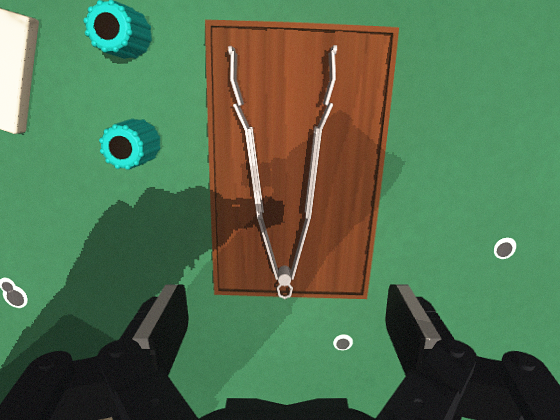

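In w2 the hinge is at (285,280), the jaw tips at (231,48) and (334,48), and the grip-plate fronts at (249,130) and (318,129). Next I triangulate heights from the two wrist positions.

Run:
```python
from h import *
import pickle
p1=pickle.load(open('w1.pkl','rb'));p2=pickle.load(open('w2.pkl','rb'));pt=imaging.camera_params('top')
for n,a,b in(('hinge',(215,211),(285,280)),('Lfront',(167,40),(249,129)),('Rfront',(248,39),(319,128)),('Lrear',(188,138),(259,211)),('Rrear',(239,138),(309,214)),('trayL',(146,230),(215,295)),('trayR',(308,236),(367,299))):
    print(n,tri(p1,a,p2,b))
print('tips',[tri(p2,a,pt,b) for a,b in(((231,47),(372.5,204)),((334,47),(410.4,201.4)))])
P=plane(p2,[(285,280),(231,47),(334,47),(249,129),(319,128),(259,211),(309,214)],.027);print(P.round(4))
h=P[0,:2]
for i in(1,3,5):
    m=(P[i]+P[i+1])[:2]/2-h;print(np.arctan2(m[1],m[0]),np.linalg.norm(m),np.linalg.norm(P[i]-P[i+1]))
```

```text
hinge (array([ 0.37874165, -0.21659787,  0.02647658]), np.float64(0.0007814744311699291))
Lfront (array([ 0.53648854, -0.16528194,  0.02725964]), np.float64(0.0025252234257806664))
Rfront (array([ 0.54471222, -0.23439127,  0.01247284]), np.float64(0.0020765706178639347))
Lrear (array([ 0.44657582, -0.18039881,  0.00091388]), np.float64(0.001736014912696902))
Rrear (array([ 0.45392276, -0.23443209,  0.01489771]), np.float64(0.0008168537281182767))
trayL (array([ 0.34154757, -0.13813058,  0.01048674]), np.float64(0.00040409609384062283))
trayR (array([ 0.35587   , -0.31631706,  0.0124279 ]), np.float64(0.0007970951913708758))
tips [(array([ 0.60899103, -0.14443725,  0.02660551]), np.float64(0.0015555275594233333)), (array([ 0.61725888, -0.23576748,  0.03173158]), np.float64(0.0002984805042897807))]
[[ 0.3794 -0.2168  0.027 ]
 [ 0.6082 -0.1447  0.027 ]
 [ 0.6177 -0.2363  0.027 ]
 [ 0.5374 -0.1661  0.027 ]
 [ 0.5452 -0.2322  0.027 ]
 [ 0.4563 -0.1821  0.027 ]
 [ 0.4583 -0.2334  0.027 ]]
0.11220329888692061 0.23502907729215178 0.09217175816383698
0.1085317993957631 0.16289778684992304 0.0665827298782823
0.11514795370088861 0.07843946969761997 0.05134496879253524
```

>>> step_arm:
  moves:
    - [[2, 0, 40], [0, 0, -0.006], 85]
    - [[2, 0, 80], [0, 0, -0.006], 85]
    - [[2, 0, 120], [0, 0, -0.006], 85]
    - [[2, 0, 150], [0, 0, -0.006], 85]
    - [[2, 0, 180], [0, 0, -0.006], 85]
    - [[2, 0, 195], [0, 0, -0.006], 85]
    - [[2, 0, 195], [0, 0, -0.006], 85]
    - [[2, 0, 195], [0, 0, -0.006], 85]

```text
clock: 2.07
tcp_pos: [0.4916, -0.2073, 0.0357]
orientation: [-0.0, 0.999, 0.053, -0.001]
wrist_force: [0.6, 0.1, -0.0]
finger_gap: 0.0847
grip_force: 0.0
```

Run:
```python
from h import *
import pickle
im,p=snap('wrist','w3');s=telemetry.get_state();print(s['tcp_pos'],2*np.arctan2(s['orientation'][2],s['orientation'][1]),s['wrist_force'])
imaging.read_camera('wrist');s=telemetry.get_state();print(s['tcp_pos'])
print(proj(p,[[.4933,-.2039,.027]]))
```

```text
[ 0.49284678 -0.20767404  0.03696794] 0.1056158544978209 [-0.37853881 -0.36228918  0.39248552]
[ 0.49364189 -0.20780605  0.03771054]
[[278.13876267 272.79742732]]
```

View pics/w3.png

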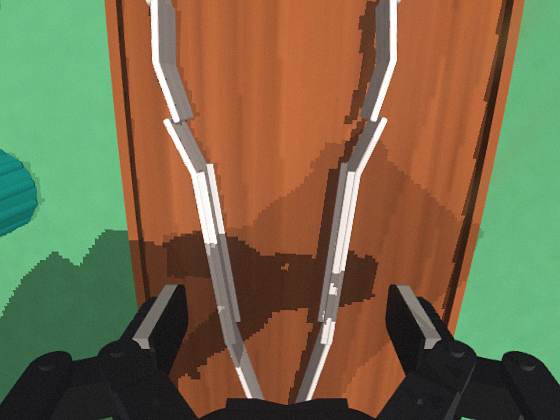

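The fingers straddle the tongs arms. The pad edges are at (185,290) and (390,290), so their middle is at column 287. The arms' middle is near 277, so I shift 3 mm left, then go down.

>>> step_arm:
  moves:
    - [[0, -3, 10], [0, 0, -0.006], 85]
    - [[0, -3, 20], [0, 0, -0.006], 85]
    - [[0, -3, 27], [0, 0, -0.006], 85]
    - [[0, -3, 30], [0, 0, -0.006], 85]
    - [[0, -3, 32], [0, 0, -0.006], 85]
    - [[0, -3, 32], [0, 0, -0.006], 85]
    - [[0, -3, 32], [0, 0, -0.006], 85]

```text
clock: 2.75
tcp_pos: [0.4929, -0.2031, 0.0042]
orientation: [-0.0, 0.998, 0.057, -0.0]
wrist_force: [0.0, -0.3, 0.4]
finger_gap: 0.0849
grip_force: 0.0
```

>>> step_arm:
  moves:
    - [[0, 0, 0], [0, 0, 0], 70]
    - [[0, 0, 0], [0, 0, 0], 66]
    - [[0, 0, 0], [0, 0, 0], 63]
    - [[0, 0, 0], [0, 0, 0], 60]
    - [[0, 0, 0], [0, 0, 0], 58]
    - [[0, 0, 0], [0, 0, 0], 58]
    - [[0, 0, 0], [0, 0, 0], 58]
    - [[0, 0, 0], [0, 0, 0], 58]
  grip_force: 25

```text
clock: 3.42
tcp_pos: [0.4941, -0.2041, 0.0061]
orientation: [0.001, 0.998, 0.057, 0.001]
wrist_force: [-1.1, 0.6, 9.1]
finger_gap: 0.0582
grip_force: 10.3
```

>>> step_arm:
  moves:
    - [[0, 0, -5], [0, 0, 0], 58]
    - [[0, 0, -10], [0, 0, 0], 58]
    - [[0, 0, -20], [0, 0, 0], 58]
    - [[0, 0, -35], [0, 0, 0], 58]
    - [[0, 0, -50], [0, 0, 0], 58]
    - [[0, 0, -60], [0, 0, 0], 58]
    - [[0, 0, -60], [0, 0, 0], 58]

```text
clock: 4.0
tcp_pos: [0.4944, -0.2041, 0.067]
orientation: [0.001, 0.998, 0.057, 0.002]
wrist_force: [-1.0, -0.4, -0.7]
finger_gap: 0.058
grip_force: 7.4
```

Run:
```python
from h import *
imaging.read_camera('wrist');im,p=snap('wrist');a,ps=snap('side')
s=telemetry.get_state();print(s['tcp_pos'],2*np.arctan2(s['orientation'][2],s['orientation'][1]),s['wrist_force'],s['finger_gap'],s['grip_force'])
cv2.imwrite('pics/c4.png',np.hstack([im[:,80:480],cv2.resize(a[60:200,270:410],(400,400))[:, :]if 0 else cv2.resize(a[60:200,270:403],(399,420))])[:,:,::-1])
```

```text
[ 0.49258831 -0.20298883  0.06397171] 0.11382491707494956 [ 0.47040882  0.79010593 -1.15849746] 0.058255335971430094 7.433374795946293
```

View pics/c4.png

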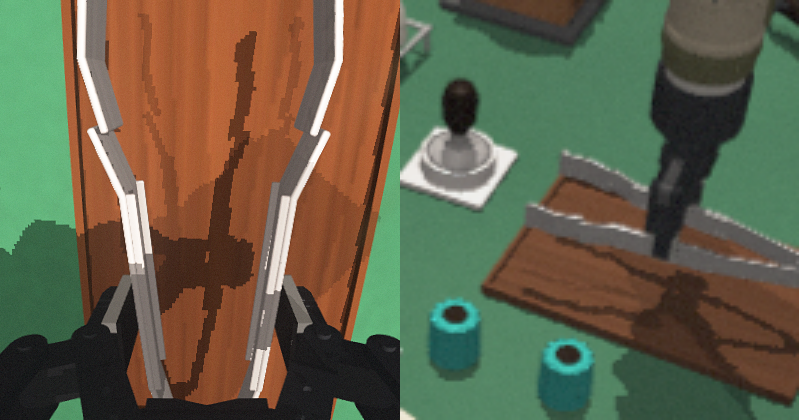

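The tongs hang level between the fingers, clear of the tray. I raise them and carry them over towards the canelé.

>>> step_arm:
  moves:
    - [[0, 0, -40], [0, 0, 0], 58]
    - [[0, 0, -80], [0, 0, 0], 58]
    - [[0, 0, -115], [0, 0, 0.03], 58]
    - [[3, -30, -115], [0, 0, 0.08], 58]
    - [[6, -65, -115], [0, 0, 0.13], 58]
    - [[9, -105, -115], [0, 0, 0.18], 58]
    - [[12, -145, -115], [0, 0, 0.23], 58]
    - [[15, -185, -115], [0, 0, 0.28], 58]

```text
clock: 4.82
tcp_pos: [0.4857, -0.0161, 0.1782]
orientation: [-0.0, 0.996, -0.085, -0.001]
wrist_force: [0.0, 1.1, -0.3]
finger_gap: 0.0583
grip_force: 7.4
```

Run:
```python
from h import *
import pickle
imaging.read_camera('wrist');im,p=snap('wrist','w5');pickle.dump(p,open('w5.pkl','wb'))
s=telemetry.get_state();T=s['tcp_pos'];q=s['orientation'];yaw=2*np.arctan2(q[2],q[1]);print(T,yaw,s['wrist_force'],s['finger_gap'],s['grip_force'])
c,sn=np.cos(yaw),np.sin(yaw);d=np.array([.482,.1326])-T[:2]
print('shift mm',1e3*np.array([d@[c,sn],d@[sn,-c]]),'turn',yaw+.193)
print(proj(p,[[.577,.114,.064]]))
```

```text
[ 0.48486075 -0.01244299  0.17818744] -0.16018384638662012 [ 0.24410846 -0.3531741  -1.18172392] 0.05776978469847236 7.434244713513181
shift mm [ -25.95844259 -142.72985344] turn 0.03281615361337989
[[ 92.82163802 112.35493106]]
```

>>> step_arm:
  moves:
    - [[-6, -30, 0], [0, 0, 0.01], 58]
    - [[-13, -65, 0], [0, 0, 0.02], 58]
    - [[-20, -100, 0], [0, 0, 0.03], 58]
    - [[-24, -128, 0], [0, 0, 0.033], 58]
    - [[-26, -143, 0], [0, 0, 0.033], 58]
    - [[-26, -143, 0], [0, 0, 0.033], 58]

```text
clock: 5.42
tcp_pos: [0.4707, 0.0207, 0.1792]
orientation: [-0.016, 0.997, -0.073, 0.001]
wrist_force: [-1.1, 0.6, -1.4]
finger_gap: 0.0581
grip_force: 7.4
```

Run:
```python
from h import *
import pickle
imaging.read_camera('wrist');im,p=snap('wrist','w6');pickle.dump(p,open('w6.pkl','wb'))
s=telemetry.get_state();T=s['tcp_pos'];q=s['orientation'];yaw=2*np.arctan2(q[2],q[1]);print(T,yaw,s['wrist_force'],s['finger_gap'],s['grip_force'])
print(proj(p,[[.577,.114,.064]]))
a=cv2.imread('pics/w5.png')[40:190,30:180]
b=cv2.imread('pics/w6.png');cv2.imwrite('pics/c6.png',np.hstack([b[:,80:480],cv2.resize(a,(400,420))[:, :]]))
```

```text
[0.47095839 0.02077438 0.17929857] -0.14648265022250126 [ 0.13757261  0.21035825 -1.67265319] 0.05782869006402117 7.433696949156001
[[136.09437315  81.52285899]]
```

View pics/c6.png

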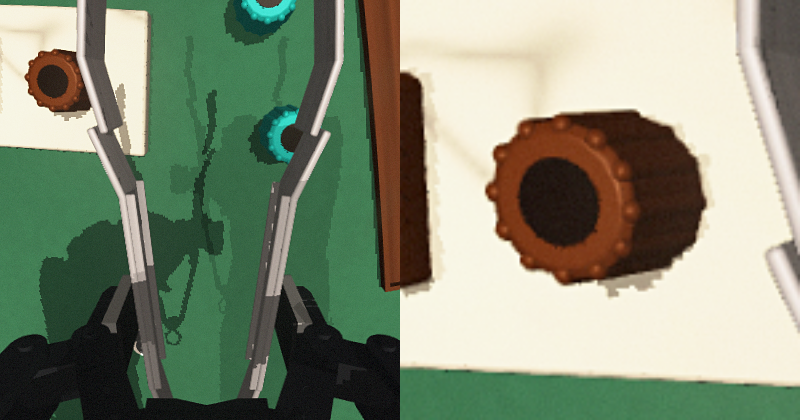

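The canelé rim is centred at about (132,81) in w6, and about (80,111) in w5. The arm stopped short of its target, so I check the joints.

Run:
```python
from h import *
s=telemetry.get_state()
for k in('joint_pos','qvel','tau','tcp_pos','orientation'):print(k,np.round(s[k],3))
```

```text
joint_pos [-0.148  0.135 -0.312  1.124  0.033  3.14 ]
qvel [ 0.001  0.003  0.008 -0.001  0.003 -0.   ]
tau [ 1.0400e-01 -3.7224e+01  2.8959e+01  5.4000e-02  1.2500e-01 -1.0000e-03]
tcp_pos [0.471 0.021 0.179]
orientation [-0.016  0.997 -0.073  0.001]
```

Joint 6 is at its limit (3.14), and the slab pose would need 3.6. With the gripper turned half round, it would need only 0.46. So I lay the tongs back in the tray, turn the gripper by π and regrip.

>>> step_arm:
  moves:
    - [[0, 20, 0], [0, 0, -0.04], 58]
    - [[0, 50, 0], [0, 0, -0.08], 58]
    - [[0, 80, 0], [0, 0, -0.12], 58]
    - [[0, 80, 0], [0, 0, -0.12], 58]

```text
clock: 5.85
tcp_pos: [0.4595, -0.0619, 0.1766]
orientation: [-0.015, 1.0, -0.014, 0.002]
wrist_force: [0.6, -0.1, -0.9]
finger_gap: 0.058
grip_force: 7.4
```

```bash
cat > go.py <<'E'
from h import *
import sys
from scipy.spatial.transform import Rotation as R
def go(x,y,z,yaw):
    s=telemetry.get_state();q=s['orientation'];Rc=R.from_quat([q[1],q[2],q[3],q[0]])
    Rt=R.from_euler('z',yaw)*R.from_euler('x',np.pi)
    print('T',s['tcp_pos'].round(4),'j',s['joint_pos'].round(3),'F',s['wrist_force'].round(2),'gap',round(s['finger_gap'],4),s['grip_force'],s['clock'])
    print('shift',(1e3*Rc.inv().apply(np.array([x,y,z])-s['tcp_pos'])).round(1),'turn',(Rc.inv()*Rt).as_rotvec().round(4))
if __name__=='__main__': go(*map(float,sys.argv[1:]))
E
python3 go.py .4935 -.2035 .12 .112
```

```text
T [ 0.4595 -0.0619  0.1766] j [-0.327  0.126 -0.33   1.12   0.03   2.843] F [ 0.55 -0.06 -0.92] gap 0.058 7.433605741825886 5.85
shift [ 37.9 142.2  52.4] turn [-0.0301 -0.0056 -0.1406]
```

>>> step_arm:
  moves:
    - [[10, 36, 0], [-0.015, -0.003, -0.05], 58]
    - [[20, 72, 5], [-0.03, -0.005, -0.1], 58]
    - [[29, 108, 20], [-0.03, -0.005, -0.14], 58]
    - [[36, 135, 40], [-0.03, -0.005, -0.14], 58]
    - [[38, 142, 52], [-0.03, -0.005, -0.14], 58]
    - [[38, 142, 52], [-0.03, -0.005, -0.14], 58]
    - [[38, 142, 52], [-0.03, -0.005, -0.14], 58]

```text
clock: 6.43
tcp_pos: [0.4933, -0.1986, 0.1194]
orientation: [-0.002, 0.998, 0.057, -0.001]
wrist_force: [0.4, -0.1, -1.0]
finger_gap: 0.0582
grip_force: 7.4
```

```bash
python3 go.py .4935 -.2035 .005 .112
```

```text
T [ 0.4933 -0.1986  0.1194] j [-0.535  0.294 -0.263  1.017  0.003  2.493] F [ 0.41 -0.12 -0.98] gap 0.0582 7.43391256663017 6.4333
shift [ -0.2   5.4 114.4] turn [-0.0044  0.0014  0.0012]
```

>>> step_arm:
  moves:
    - [[0, 5, 35], [-0.004, 0, 0], 58]
    - [[0, 5, 70], [-0.004, 0, 0], 58]
    - [[0, 5, 95], [-0.004, 0, 0], 58]
    - [[0, 5, 105], [-0.004, 0, 0], 58]
    - [[0, 5, 110], [-0.004, 0, 0], 58]
    - [[0, 5, 112], [-0.004, 0, 0], 58]
    - [[0, 5, 112], [-0.004, 0, 0], 58]

```text
clock: 7.02
tcp_pos: [0.4959, -0.2034, 0.0095]
orientation: [0.001, 0.998, 0.058, 0.001]
wrist_force: [0.4, -0.1, -0.8]
finger_gap: 0.0581
grip_force: 7.4
```

>>> step_arm:
  moves:
    - [[0, 0, 1], [0, 0, 0], 58]
    - [[0, 0, 2], [0, 0, 0], 58]
    - [[0, 0, 2.5], [0, 0, 0], 58]
    - [[0, 0, 2.5], [0, 0, 0], 58]

```text
clock: 7.35
tcp_pos: [0.4952, -0.2036, 0.0063]
orientation: [0.001, 0.998, 0.057, 0.001]
wrist_force: [-0.3, 0.1, 0.2]
finger_gap: 0.0582
grip_force: 7.5
```

>>> step_arm:
  moves:
    - [[0, 0, 0.5], [0, 0, 0], 62]
    - [[0, 0, 0.5], [0, 0, 0], 66]
    - [[0, 0, 0.5], [0, 0, 0], 72]
    - [[0, 0, 0], [0, 0, 0], 85]
    - [[0, 0, 0], [0, 0, 0], 85]
    - [[0, 0, 0], [0, 0, 0], 85]
    - [[0, 0, -20], [0, 0, 0], 85]
    - [[0, 0, -60], [0, 0, 0], 85]

```text
clock: 8.02
tcp_pos: [0.4911, -0.2012, 0.0619]
orientation: [-0.002, 0.998, 0.057, -0.004]
wrist_force: [-0.2, -0.5, -1.1]
finger_gap: 0.0849
grip_force: 0.0
```

>>> step_arm:
  moves:
    - [[0, 0, -30], [0, 0, 0], 85]
    - [[0, 0, -70], [0, 0, 0], 85]
    - [[0, 0, -110], [0, 0, 0], 85]
    - [[0, 0, -150], [0, 0, -0.12], 85]
    - [[0, 0, -170], [0, 0, -0.24], 85]
    - [[0, 0, -170], [0, 0, -0.36], 85]
    - [[0, 0, -170], [0, 0, -0.48], 85]
    - [[0, 0, -170], [0, 0, -0.6], 85]

```text
clock: 8.68
tcp_pos: [0.4949, -0.2032, 0.2365]
orientation: [0.001, 0.936, 0.353, 0.001]
wrist_force: [0.2, 0.2, -0.9]
finger_gap: 0.0851
grip_force: 0.0
```

>>> step_arm:
  moves:
    - [[0, 0, 0], [0, 0, -0.12], 85]
    - [[0, 0, 0], [0, 0, -0.24], 85]
    - [[0, 0, 0], [0, 0, -0.36], 85]
    - [[0, 0, 0], [0, 0, -0.48], 85]
    - [[0, 0, 0], [0, 0, -0.6], 85]
    - [[0, 0, 0], [0, 0, -0.72], 85]
    - [[0, 0, 0], [0, 0, -0.84], 85]
    - [[0, 0, 0], [0, 0, -0.96], 85]

```text
clock: 9.35
tcp_pos: [0.4945, -0.2029, 0.2356]
orientation: [0.001, 0.667, 0.745, -0.0]
wrist_force: [0.5, -0.1, -0.3]
finger_gap: 0.0852
grip_force: 0.0
```

>>> step_arm:
  moves:
    - [[0, 0, 0], [0, 0, -0.12], 85]
    - [[0, 0, 0], [0, 0, -0.24], 85]
    - [[0, 0, 0], [0, 0, -0.36], 85]
    - [[0, 0, 0], [0, 0, -0.48], 85]
    - [[0, 0, 0], [0, 0, -0.6], 85]
    - [[0, 0, 0], [0, 0, -0.72], 85]
    - [[0, 0, 0], [0, 0, -0.84], 85]
    - [[0, 0, 0], [0, 0, -0.96], 85]

```text
clock: 10.02
tcp_pos: [0.4945, -0.203, 0.2356]
orientation: [0.0, 0.248, 0.969, -0.001]
wrist_force: [0.1, 0.8, -0.8]
finger_gap: 0.0849
grip_force: 0.0
```

```bash
python3 go.py .4935 -.2035 .23 3.2536
```

```text
T [ 0.4945 -0.203   0.2356] j [-5.390e-01  2.320e-01 -5.200e-02  1.285e+00 -1.000e-03 -3.900e-02] F [ 0.13  0.81 -0.83] gap 0.0849 0.0 10.0167
shift [ 0.6 -0.9  5.6] turn [-0.0012  0.0009 -0.6127]
```

Next I finish the turn, then re-measure the tongs from the top and wrist cameras before regripping.

>>> step_arm:
  moves:
    - [[0, 0, 0], [0, 0, -0.12], 85]
    - [[0, 0, 0], [0, 0, -0.24], 85]
    - [[0, 0, 0], [0, 0, -0.36], 85]
    - [[0, 0, 0], [0, 0, -0.48], 85]
    - [[0, 0, 0], [0, 0, -0.6], 85]
    - [[0, 0, 0], [0, 0, -0.613], 85]
    - [[0, 0, 0], [0, 0, -0.613], 85]

```text
clock: 10.6
tcp_pos: [0.4945, -0.203, 0.2356]
orientation: [0.0, -0.052, 0.999, -0.001]
wrist_force: [-0.4, -0.5, -0.5]
finger_gap: 0.0854
grip_force: 0.0
```

Run:
```python
from h import *
from go import go
import pickle
imaging.read_camera('wrist');im,p=snap('wrist','w7');pickle.dump(p,open('w7.pkl','wb'))
P=[[.379,-.2167,.027],[.6082,-.1447,.027],[.6177,-.2363,.027],[.5374,-.1661,.027],[.5452,-.2322,.027]]
print(proj(p,P).round(1).tolist()); go(.4933,-.2039,.04,3.2536)
for (u,v) in proj(p,P): cv2.drawMarker(im,(int(u),int(v)),(0,0,255),cv2.MARKER_TILTED_CROSS,8)
cv2.imwrite('pics/w7m.png',im[:,:,::-1])
```

```text
[[285.8, 55.8], [328.8, 283.9], [246.6, 283.9], [318.3, 223.2], [254.9, 224.0]]
T [ 0.4945 -0.203   0.2356] j [-5.390e-01  2.320e-01 -5.200e-02  1.285e+00 -1.000e-03 -6.430e-01] F [-1.25 -0.78 -0.85] gap 0.0848 0.0 10.7
shift [  1.5  -0.5 195.6] turn [-0.0015  0.0006 -0.0083]
```

View pics/w7m.png

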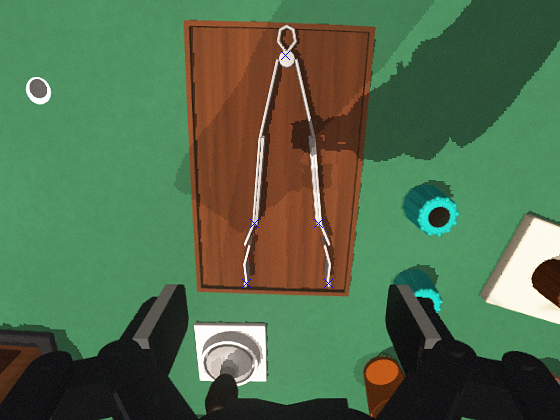

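The tongs are back where they lay: hinge at (287,57), jaw tips on the predicted marks at (246,284) and (329,284). I go down and regrip.

>>> step_arm:
  moves:
    - [[1, 0, 40], [0, 0, -0.008], 85]
    - [[1, 0, 80], [0, 0, -0.008], 85]
    - [[1, 0, 120], [0, 0, -0.008], 85]
    - [[1, 0, 150], [0, 0, -0.008], 85]
    - [[1, 0, 180], [0, 0, -0.008], 85]
    - [[1, 0, 195], [0, 0, -0.008], 85]
    - [[1, 0, 195], [0, 0, -0.008], 85]
    - [[1, 0, 195], [0, 0, -0.008], 85]

```text
clock: 11.37
tcp_pos: [0.4931, -0.203, 0.0401]
orientation: [-0.001, -0.057, 0.998, -0.0]
wrist_force: [-0.1, -0.0, 0.3]
finger_gap: 0.0852
grip_force: 0.0
```

Run:
```python
from h import *
from go import go
imaging.read_camera('wrist');imaging.read_camera('wrist')
go(.4933,-.2039,.004,3.2536)
```

```text
T [ 0.4948 -0.204   0.0421] j [-0.541  0.369 -0.368  0.83  -0.001 -0.654] F [ 0.13 -0.97 -0.29] gap 0.0851 0.0 11.4667
shift [ 1.6  0.4 38.1] turn [-0.003   0.0025  0.0017]
```

>>> step_arm:
  moves:
    - [[1, 0, 12], [0, 0, 0], 85]
    - [[1, 0, 22], [0, 0, 0], 85]
    - [[1, 0, 30], [0, 0, 0], 85]
    - [[1, 0, 35], [0, 0, 0], 85]
    - [[1, 0, 35], [0, 0, 0], 85]
    - [[1, 0, 35], [0, 0, 0], 85]

```text
clock: 11.97
tcp_pos: [0.4926, -0.2035, 0.0056]
orientation: [0.0, -0.057, 0.998, -0.001]
wrist_force: [-0.1, -0.1, -0.8]
finger_gap: 0.085
grip_force: 0.0
```

>>> step_arm:
  moves:
    - [[0, 0, 0], [0, 0, 0], 70]
    - [[0, 0, 0], [0, 0, 0], 66]
    - [[0, 0, 0], [0, 0, 0], 63]
    - [[0, 0, 0], [0, 0, 0], 60]
    - [[0, 0, 0], [0, 0, 0], 58]
    - [[0, 0, 0], [0, 0, 0], 58]
    - [[0, 0, 0], [0, 0, 0], 58]
    - [[0, 0, 0], [0, 0, 0], 58]
  grip_force: 25

```text
clock: 12.63
tcp_pos: [0.494, -0.2042, 0.0075]
orientation: [0.002, -0.057, 0.998, -0.002]
wrist_force: [-1.9, 0.5, 8.7]
finger_gap: 0.0583
grip_force: 10.3
```

>>> step_arm:
  moves:
    - [[0, 0, -5], [0, 0, 0], 58]
    - [[0, 0, -15], [0, 0, 0], 58]
    - [[0, 0, -40], [0, 0, 0], 58]
    - [[0, 0, -80], [0, 0, 0], 58]
    - [[0, 0, -120], [0, 0, 0], 58]
    - [[0, 0, -160], [0, 0, 0], 58]
    - [[0, 0, -175], [0, 0, 0], 58]
    - [[0, 0, -175], [0, 0, 0], 58]

```text
clock: 13.3
tcp_pos: [0.4952, -0.2048, 0.1865]
orientation: [0.004, -0.057, 0.998, -0.003]
wrist_force: [0.8, 0.4, -1.2]
finger_gap: 0.0581
grip_force: 7.5
```

Run:
```python
from h import *
from go import go
import pickle
p5,p6=[pickle.load(open(f'w{i}.pkl','rb')) for i in(5,6)]
# canele dark dimple centre + rim, in both earlier wrist views
def ell(f,roi):
    im=cv2.imread(f);x0,y0,x1,y1=roi;c=im[y0:y1,x0:x1].astype(int)
    m=((c.max(2)<60)).astype(np.uint8)   # dark dimple
    r=((c[...,2]>75)&(c[...,2]>1.6*c[...,0])&(c[...,1]<90)).astype(np.uint8) # rim brown
    for k in(m,r):
        cc=[q for q in cv2.findContours(cv2.morphologyEx(k,cv2.MORPH_OPEN,np.ones((3,3))),cv2.RETR_EXTERNAL,cv2.CHAIN_APPROX_NONE)[0] if len(q)>15]
        for q in cc:(x,y),a,_=cv2.fitEllipse(cv2.convexHull(q)) if len(cv2.convexHull(q))>5 else ((0,0),0,0);print(f,np.round([x+x0,y+y0],1),np.round(a,1),cv2.contourArea(q))
ell('pics/w5.png',(45,70,120,160)); ell('pics/w6.png',(95,40,172,120))
go(.482,.1326,.17,2.9486)
```

```text
pics/w5.png [118.7 127.6] [14.  28.1] 78.5
pics/w5.png [ 89.1 111.7] [28.3 32.6] 686.5
pics/w5.png [105.7  96.3] [34.1 45.7] 228.5
pics/w5.png [ 90.6 110.6] [53.3 62.3] 2331.0
pics/w6.png [160.7 105.2] [12.3 23.3] 161.0
pics/w6.png [163.  94.] [ 6.2 13.3] 37.5
pics/w6.png [132.3  80.8] [29.2 32.6] 716.0
pics/w6.png [143.   51.5] [2.8 8.4] 12.0
pics/w6.png [133.6  80. ] [55.9 63.7] 2454.5
T [ 0.4952 -0.2048  0.1865] j [-5.410e-01  2.460e-01 -1.550e-01  1.158e+00 -1.000e-03 -6.560e-01] F [ 0.81  0.4  -1.19] gap 0.0581 7.5233788235345855 13.3
shift [-25.4 336.8  14.2] turn [-0.006   0.0092  0.3075]
```

>>> step_arm:
  moves:
    - [[-2, 20, 0], [0, 0, 0.02], 58]
    - [[-5, 55, 0], [0, 0, 0.05], 58]
    - [[-8, 93, 0], [0, 0, 0.09], 58]
    - [[-11, 131, 0], [0, 0, 0.13], 58]
    - [[-14, 169, 0], [0, 0, 0.17], 58]
    - [[-17, 207, 0], [0, 0, 0.21], 58]
    - [[-20, 240, 0], [0, 0, 0.25], 58]
    - [[-21, 262, 0], [0, 0, 0.28], 58]

```text
clock: 13.97
tcp_pos: [0.4821, 0.0622, 0.1794]
orientation: [-0.001, 0.083, 0.997, -0.0]
wrist_force: [-0.8, -0.4, -1.2]
finger_gap: 0.0579
grip_force: 7.5
```

>>> step_arm:
  moves:
    - [[-5, 30, 0], [0, 0, 0.014], 58]
    - [[-18, 60, 0], [0, 0, 0.028], 58]
    - [[-25, 75, 0], [0, 0, 0.028], 58]
    - [[-25, 75, 0], [0, 0, 0.028], 58]
    - [[-25, 75, 0], [0, 0, 0.028], 58]

```text
clock: 14.38
tcp_pos: [0.5198, 0.1299, 0.1789]
orientation: [-0.001, 0.096, 0.995, -0.001]
wrist_force: [-0.5, -0.2, -1.1]
finger_gap: 0.0581
grip_force: 7.5
```

Run:
```python
from h import *
from go import go
import pickle
p5,p6=[pickle.load(open(f'w{i}.pkl','rb')) for i in(5,6)]
pt=imaging.camera_params('top')
print(tri(p5,(90.6,110.6),p6,(133.6,80.)),tri(p5,(89.1,111.7),p6,(132.3,80.8)))
print('plane .064',plane(p5,[(90.6,110.6)],.064),plane(p6,[(133.6,80)],.064),plane(pt,[(266.5,212.3)],.064),plane(imaging.camera_params('side'),[(268,205.8)],.064))
imaging.read_camera('wrist')
im,p=snap('wrist','w8');pickle.dump(p,open('w8.pkl','wb'));a,ps=snap('top','t8');a,ps=snap('side','s8')
go(.482,.1326,.17,2.9486)
X=[[.577,.114,.064],[.577,.114,.018]];print(proj(p,X),proj(pt,X),proj(ps,X))
```

```text
(array([0.5785714 , 0.11674566, 0.06119394]), np.float64(2.7979101217493392e-05)) (array([0.57795313, 0.11669003, 0.06375658]), np.float64(4.414169713063043e-06))
plane .064 [[0.57846535 0.11521948 0.064     ]] [[0.57828674 0.11551108 0.064     ]] [[0.57839724 0.11438998 0.064     ]] [[0.57458754 0.11538719 0.064     ]]
T [0.5198 0.1283 0.1798] j [ 0.093  0.258 -0.156  1.157 -0.002  0.288] F [-0.46  0.25 -1.16] gap 0.0583 7.52657153760083 14.5833
shift [37.9 -3.1  9.8] turn [-0.0018 -0.0001 -0.0018]
[[283.29607573 278.34072686]
 [283.85292451 254.02404831]] [[266.64721162 212.88487613]
 [267.44105204 215.33043217]] [[267.4341811  204.98295811]
 [267.5033757  217.43914073]]
```

The canelé top is at (0.578, 0.1155, 0.0625). I move back 37 mm, come down to 0.10 and check jaw centring.

>>> step_arm:
  moves:
    - [[20, 0, 0], [0, 0, -0.002], 58]
    - [[37, -1, 0], [0, 0, -0.002], 58]
    - [[37, -1, 15], [0, 0, -0.002], 58]
    - [[37, -1, 40], [0, 0, -0.002], 58]
    - [[37, -1, 65], [0, 0, -0.002], 58]
    - [[37, -1, 80], [0, 0, -0.002], 58]
    - [[37, -1, 80], [0, 0, -0.002], 58]
    - [[37, -1, 80], [0, 0, -0.002], 58]

```text
clock: 15.25
tcp_pos: [0.4832, 0.1344, 0.0998]
orientation: [-0.001, 0.096, 0.995, -0.001]
wrist_force: [-0.4, 0.3, -1.0]
finger_gap: 0.0581
grip_force: 7.5
```

Run:
```python
from h import *
from go import go
import pickle
imaging.read_camera('wrist');go(.4828,.1341,.10,2.9486)
im,p=snap('wrist','w9');a,pt=snap('top','t9');b,ps=snap('side','s9')
imaging.read_camera('wrist');go(.4828,.1341,.10,2.9486)
X=[[.578,.1155,.064],[.578,.1155,.018]];print(proj(p,X),proj(pt,X),proj(ps,X))
w=im[100:400,130:430]; sc=b[140:290,195:335]
o=np.hstack([cv2.resize(w,(400,400)),cv2.resize(sc,(390,400))]);tc=a[165:265,195:335]
cv2.imwrite('pics/c9.png',np.vstack([o,cv2.resize(np.hstack([tc]),(280,200)) if 0 else np.zeros((0,790,3),np.uint8)])[:,:,::-1])
```

```text
T [0.4843 0.1347 0.1008] j [ 0.112  0.255 -0.367  0.948 -0.002  0.305] F [ 0.5   1.14 -1.57] gap 0.0579 7.526532058836892 15.3
shift [ 1.3 -0.9  0.8] turn [-0.0012  0.0013  0.0004]
T [0.4852 0.1352 0.1015] j [ 0.113  0.254 -0.366  0.947 -0.002  0.305] F [ 0.46 -0.06 -1.14] gap 0.0582 7.5250474020140246 15.5
shift [ 2.2 -1.5  1.5] turn [-0.0005  0.0034  0.0011]
[[286.60674468 386.46071511]
 [286.69490356 340.2986156 ]] [[266.02974805 212.45503571]
 [266.8484521  214.91763034]] [[266.71935665 205.22921927]
 [266.81054539 217.68330216]]
```

View pics/c9.png

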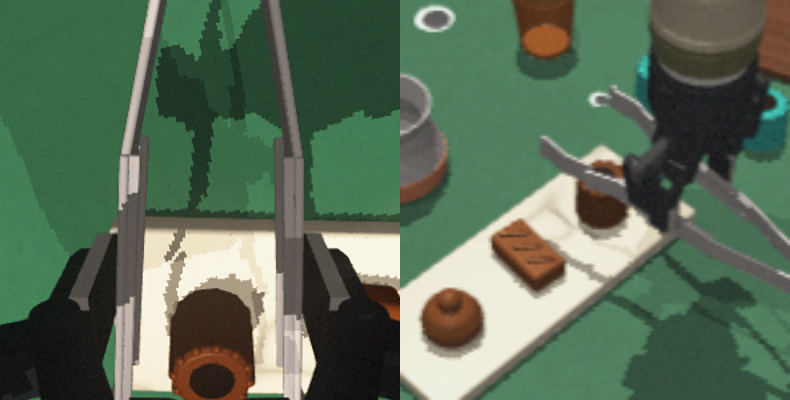

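Last view: the canelé, column ~211 in the wrist crop, sits midway between the arms (about 118 to 300). In the side crop the jaws are above it, and the financier and brioche are untouched. Next I check the jaw-tip reach along x by numbers.

Run:
```python
from h import *
pt,ps=imaging.camera_params('top'),imaging.camera_params('side')
d=np.array([.9814,-.1918]);n=np.array([.1918,.9814]);g=np.array([.4835,.1345])
t=[np.r_[g+.120*d+s*.04*n,.123] for s in(1,-1)]
print(np.round(t,4),proj(ps,t),proj(pt,t),'side seen L tip (245.6,193.6)')
print(plane(ps,[(245.6,190.5),(245.6,193.6)],.123))
im=cv2.imread('pics/t9.png');h=cv2.cvtColor(im,cv2.COLOR_BGR2HSV);k=((h[...,1]<60)&(h[...,2]>90)&(h[...,2]<250)).astype(np.uint8)
for u,v in proj(pt,t):
    u,v=int(u),int(v);print(u,v);print('\n'.join(' '.join('%3d/%3d'%(h[y,x,1],h[y,x,2]) for x in range(u-7,u+8,1)) for y in range(v-8,v+9,2)))
```

```text
[[0.6089 0.1507 0.123 ]
 [0.5936 0.0722 0.123 ]] [[246.04504561 192.60249404]
 [270.96724486 173.33669185]] [[249.70699469 195.10628792]
 [284.22981198 202.55053672]] side seen L tip (245.6,193.6)
[[0.61320687 0.14613198 0.123     ]
 [0.60814077 0.15367501 0.123     ]]
249 195
 31/216  32/212  35/206  36/198  37/187  38/176  39/165  41/156  41/149  46/140  50/133  55/126  60/123  65/122  68/120
 27/224  27/224  26/223  27/223  29/223  28/222  29/221  30/220  30/218  33/214  33/207  34/201  33/193  35/182  38/168
 28/221  28/221  28/221  30/222  28/222  27/223  27/223  27/223  27/223  28/221  28/221  26/222  28/222  28/221  29/220
 41/210  39/214  38/216  36/217  35/217  34/218  33/218  31/215  30/205  27/191  30/197  32/213  29/220  29/221  29/222
 70/165  49/182  40/204  37/215  36/217  37/216  38/214  37/205  30/188  21/173  25/173  34/193  36/210  37/214  37/213
112/139  68/143  41/182  34/210  29/220  29/221  30/216  29/205  23/186  21/158  30/138  41/144  46/155  46/156  46/155
 98/125  54/142  35/183  34/210  32/215  32/214  32/207  28/189  25/163  32/143  45/136  51/140  52/14
[... 645 characters left out ...]
/223  27/223  27/224  27/223  29/222  31/217  31/209  31/206  34/213  32/216  35/216  37/214  39/211
 27/224  27/224  27/224  27/224  27/223  29/220  30/213  26/199  23/190  27/200  30/216  29/222  29/223  29/221  31/216
 27/224  26/224  26/224  26/224  27/223  29/217  29/201  22/185  24/188  31/209  29/220  27/224  26/224  27/223  32/215
 27/225  27/225  27/225  26/224  26/224  28/219  28/203  25/192  31/208  29/220  27/223  29/222  29/220  29/219  34/205
 26/225  26/224  26/225  27/225  26/223  25/218  22/207  22/196  29/209  29/218  32/215  37/211  36/210  32/206  35/183
 27/225  26/226  26/225  26/224  28/221  29/214  22/205  25/205  29/214  31/216  34/212  36/210  34/211  32/199  37/166
```

The projected tips match the pictures within 1–2 px. I go down over the canelé.

>>> step_arm:
  moves:
    - [[0, 0, 12], [0, 0, 0], 58]
    - [[0, 0, 24], [0, 0, 0], 58]
    - [[0, 0, 36], [0, 0, 0], 58]
    - [[0, 0, 48], [0, 0, 0], 58]
    - [[0, 0, 58], [0, 0, 0], 58]
    - [[0, 0, 65], [0, 0, 0], 58]
    - [[0, 0, 67], [0, 0, 0], 58]
    - [[0, 0, 67], [0, 0, 0], 58]

```text
clock: 16.17
tcp_pos: [0.484, 0.1351, 0.0329]
orientation: [0.0, 0.096, 0.995, -0.001]
wrist_force: [-0.7, 1.3, -0.9]
finger_gap: 0.0583
grip_force: 7.5
```

>>> step_arm:
  moves:
    - [[0, 0, 0], [0, 0, 0], 55]
    - [[0, 0, 0], [0, 0, 0], 52]
    - [[0, 0, 0], [0, 0, 0], 49]
    - [[0, 0, 0], [0, 0, 0], 46]
    - [[0, 0, 0], [0, 0, 0], 44]
    - [[0, 0, 0], [0, 0, 0], 43]
    - [[0, 0, 0], [0, 0, 0], 42]
    - [[0, 0, 0], [0, 0, 0], 42]

```text
clock: 16.83
tcp_pos: [0.4842, 0.1352, 0.0332]
orientation: [0.0, 0.096, 0.995, -0.001]
wrist_force: [0.5, -0.8, -1.2]
finger_gap: 0.0424
grip_force: 9.7
```

Run:
```python
from h import *
from go import go
im,p=snap('wrist','w10');imaging.read_camera('wrist');go(.4828,.1341,.033,2.9486)
b,ps=snap('side','s10')
# canele centre vs arm edges in wrist view rows
print(proj(p,[[.578,.1155,.064],[.578,.1155,.018]]))
im=im.astype(int);br=(im[...,0]>1.6*im[...,2])&(im[...,0]>im[...,1]*1.25)
for y in range(370,420,12):
    x=np.where(br[y,180:400])[0]+180;print(y,x.min() if len(x) else None,x.max() if len(x) else None,len(x))
```

```text
T [0.4842 0.1351 0.0331] j [ 0.113  0.328 -0.457  0.785 -0.002  0.305] F [ 0.06  0.57 -0.02] gap 0.0419 9.733918905258179 16.9333
shift [ 1.1 -1.3  0.1] turn [-0.0013  0.001   0.0014]
[[285.27655675 493.16662635]
 [285.64836787 414.52018101]]
370 None None 0
382 347 347 1
394 263 313 51
406 None None 0
418 None None 0
```

>>> step_arm:
  moves:
    - [[0, 0, 0], [0, 0, 0], 41]
    - [[0, 0, 0], [0, 0, 0], 40]
    - [[0, 0, 0], [0, 0, 0], 39]
    - [[0, 0, 0], [0, 0, 0], 38.5]
    - [[0, 0, 0], [0, 0, 0], 38]
    - [[0, 0, 0], [0, 0, 0], 37.5]
    - [[0, 0, 0], [0, 0, 0], 37]
    - [[0, 0, 0], [0, 0, 0], 37]
  grip_force: 28

```text
clock: 17.65
tcp_pos: [0.4843, 0.1352, 0.0332]
orientation: [0.001, 0.096, 0.995, -0.001]
wrist_force: [0.2, 0.0, -1.0]
finger_gap: 0.0376
grip_force: 28.0
```

>>> step_arm:
  moves:
    - [[0, 0, 0], [0, 0, 0], 36]
    - [[0, 0, 0], [0, 0, 0], 35]
    - [[0, 0, 0], [0, 0, 0], 34]
    - [[0, 0, 0], [0, 0, 0], 34]

```text
clock: 17.98
tcp_pos: [0.4842, 0.1352, 0.0332]
orientation: [0.0, 0.096, 0.995, -0.001]
wrist_force: [0.4, 0.3, -0.3]
finger_gap: 0.0377
grip_force: 28.0
```

Stopped on the canelé at a 37.7 mm gap with 28 N on the pads, so about 10 N at each jaw. I lift gently.

>>> step_arm:
  moves:
    - [[0, 0, -2], [0, 0, 0], 34]
    - [[0, 0, -5], [0, 0, 0], 34]
    - [[0, 0, -10], [0, 0, 0], 34]
    - [[0, 0, -17], [0, 0, 0], 34]
    - [[0, 0, -25], [0, 0, 0], 34]
    - [[0, 0, -32], [0, 0, 0], 34]
    - [[0, 0, -38], [0, 0, 0], 34]
    - [[0, 0, -42], [0, 0, 0], 34]

```text
clock: 18.65
tcp_pos: [0.4848, 0.1353, 0.0764]
orientation: [0.001, 0.096, 0.995, -0.001]
wrist_force: [-0.0, -0.2, -2.5]
finger_gap: 0.0377
grip_force: 28.2
```

>>> step_arm:
  moves:
    - [[0, 0, -6], [0, 0, 0], 34]
    - [[0, 0, -14], [0, 0, 0], 34]
    - [[0, 0, -24], [0, 0, 0], 34]
    - [[0, 0, -34], [0, 0, 0], 34]
    - [[0, 0, -44], [0, 0, 0], 34]
    - [[0, 0, -53], [0, 0, 0], 34]
    - [[0, 0, -58], [0, 0, 0], 34]
    - [[0, 0, -60], [0, 0, 0], 34]

```text
clock: 19.32
tcp_pos: [0.4849, 0.1354, 0.1365]
orientation: [0.001, 0.096, 0.995, -0.0]
wrist_force: [0.6, 0.1, -0.5]
finger_gap: 0.0375
grip_force: 28.2
```

>>> step_arm:
  moves:
    - [[0, 0, 0], [0, 0, 0], 34]
    - [[0, 0, 0], [0, 0, 0], 34]
    - [[0, 0, 0], [0, 0, 0], 34]
    - [[0, 0, 0], [0, 0, 0], 34]

```text
clock: 19.65
tcp_pos: [0.4836, 0.1353, 0.1345]
orientation: [-0.0, 0.096, 0.995, -0.001]
wrist_force: [0.4, -1.0, -1.5]
finger_gap: 0.0378
grip_force: 28.2
```

Run:
```python
from h import *
from go import go
b,ps=snap('side','s11');a,pt=snap('top','t11');snap('wrist','w11');go(.4842,.1352,.135,2.9486)
b0=cv2.imread('pics/side0.png')[:,:,::-1];a0=cv2.imread('pics/top0.png')[:,:,::-1]
X=[[.578,.1155,.12],[.578,.1155,.166],[.578,.1155,.04]];print(proj(ps,X).round(1),proj(pt,X).round(1))
def brown(im,roi,mn=40):
    x0,y0,x1,y1=roi;c=im[y0:y1,x0:x1].astype(int);m=((c[...,0]>1.35*c[...,2])&(c[...,0]>c[...,1]*1.15)&(c[...,0]<150)).astype(np.uint8)
    return [(np.round(cv2.minAreaRect(q)[0],1)+[x0,y0],np.round(cv2.minAreaRect(q)[1],1),round(cv2.minAreaRect(q)[2])) for q in cv2.findContours(m,cv2.RETR_EXTERNAL,cv2.CHAIN_APPROX_NONE)[0] if cv2.contourArea(q)>mn]
for n,i in(('side0',b0),('side',b)):print(n,brown(i,(190,150,305,285)))
for n,i in(('top0',a0),('top',a)):print(n,brown(i,(180,180,292,235)))
```

```text
T [0.4839 0.1353 0.1348] j [ 0.114  0.226 -0.314  1.031 -0.002  0.305] F [-0.72 -1.34 -1.05] gap 0.0377 28.170103132724762 19.8
shift [-0.3 -0.  -0.2] turn [-0.0016  0.0003  0.0015]
[[266.6 189. ]
 [266.5 174.6]
 [266.8 211.8]] [[264.9 209.2]
 [263.9 206.2]
 [266.5 213.8]]
side0 [(array([213., 259.]), array([21.2, 21.2]), 45), (array([240.3, 235.7]), array([26.8, 15.4]), 47), (array([267. , 212.5]), array([25., 18.]), 90), (array([201.8, 208. ]), array([ 9.7, 28.6]), 56), (array([300.5, 154.5]), array([9., 7.]), 90), (array([247. , 155.5]), array([11., 18.]), 90)]
side [(array([213. , 259.5]), array([20.5, 21.9]), 45), (array([240.2, 235.8]), array([26.9, 14.8]), 45), (array([201.4, 208.5]), array([ 9.3, 27.3]), 59), (array([268.2, 180.3]), array([21.3, 21.3]), 14)]
top0 [(array([265.8, 213.2]), array([15.6, 16.3]), 45), (array([233.5, 205.5]), array([12.4, 23.8]), 20), (array([198.5, 199.5]), array([17., 17.]), 90)]
top [(array([270.4, 205.9]), array([15.5,  5.6]), 76), (array([199.3, 194.4]), array([16.4,  7.3]), 7)]
```

Run:
```python
from h import *
ps=imaging.camera_params('side')
for f,(cx,cy) in(('side0',(267,212)),('s11',(267,181))):
    im=cv2.imread(f'pics/{f}.png').astype(int)
    print(f)
    for y in range(cy-15,cy+20,2):
        print(y,' '.join('%3d'%im[y,x,2] + ('b' if im[y,x,2]>1.35*im[y,x,0] and im[y,x,2]>1.15*im[y,x,1] else '.') for x in range(cx-15,cx+17,2)))
```

```text
side0
197  77.  75.  76.  77.  78. 110. 209. 220. 228. 230. 129.  77.  79.  76.  79.  79.
199  81.  75.  73.  80. 182. 224. 226. 211. 229. 227. 231. 202.  79.  80.  79.  80.
201  79.  77.  99. 213. 220. 150b 113b 122b 123b 106b 195. 229. 222.  95.  78.  77.
203  75. 119. 232. 229. 146b 124b  71b  52b  50b  78b 121b 119b 232. 232. 133.  79.
205 192. 231. 231. 202. 109b 106b  49b  49b  52b  50b 100b 126b 176. 232. 232. 206.
207 230. 231. 231. 173. 116b 109b  51b  49b  49b  49b  94b 116b 137. 232. 234. 233.
209 229. 231. 231. 122. 108b 126b  88b  53b  55b 104b 126b  99b 137. 232. 233. 233.
211 226. 231. 233. 123.  67b  98b 123b 119b 121b 137b 104b  55b 104. 232. 233. 232.
213 225. 231. 233.  85b  53b  55b  73b  82b  85b  54b  57b  51b 103. 233. 234. 234.
215 227. 233. 233.  83b  56b  52b  54b  57b  58b  57b  57b  52b  75b 233. 234. 234.
217 227. 233. 234.  88b  56b  53b  57b  56b  56b  54b  60b  51b 103. 233. 234. 234.
219 222. 231. 234.  96b  55b  55b  55b  56b  58b  54b  56b  55b 132. 233. 234. 233.
221 215. 223. 233. 209.  55b  52b  55b  55b  54b  54b  56b  56b 126. 234. 234. 234.
22
[... 1233 characters left out ...]
57b  55b  59b  70.  85.  82.
186  84.  86.  87.  86. 101. 196.  87.  55b  59b  56b  58b  60b  55b  67.  87.  86.
188  82.  78.  82.  86.  96.  92.  98. 204.  91.  59b  58b  61b  55b  61.  70.  83.
190  80.  81.  81.  78.  90.  94.  94.  93. 101.  54b  56b  59b  53.  57.  59.  76.
192  79.  77.  83.  73.  82.  92.  91.  91. 177. 156.  83.  57b  33.  51.  74.  74.
194  81.  76.  76.  81.  65.  55b  99.  92.  98.  94. 103. 203.  87.  37.  61.  63.
196  81.  80.  77.  82.  78.  80.  97.  82.  95.  91.  95.  96.  94.  42.  50.  45.
198  83.  76.  79.  81.  99. 199. 228. 220. 111.  93.  93.  95.  92.  77.  28.  44.
200  81.  82.  83. 121. 234. 234. 235. 236. 236. 230. 141. 105.  93.  91.  29.  28.
```

The canelé is upright: the dimple ellipse is unchanged at (267.5,175), where I'd expect it for an underside about 12 cm up. The neighbours are within 0.5 px of where they stood. I hand in.

```bash
python3 -c "
from workcell import env; print(env.hand_in())"
```

```text
the job is handed in; nothing more can be done
None
```

The job is handed in: the canelé is held upright and still in the tongs with its underside about 12 cm above the counter. It is gripped with about 10 N per jaw, well under the crush limit, and the brioche and financier have not moved. I had to lay the tongs back in the tray once and regrip them, because joint 6 reached its limit on the first carry.

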